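Set up a soil swell test under its dial gauge

ROBOT

A 6-joint arm with a two-finger parallel gripper is mounted at the origin on a cart in front of the work surface, level with it; the furniture and walls round the work are solid. World frame = base frame: x ahead of the robot, y to its left, z up, the work surface at z = 0. Lengths are in m, angles in degrees, forces in N, time in s.
With the tool pointing down it reaches from about 0.25 to 0.725 m from the base axis. Payload 9.7 kg.
Tool frame: the origin (TCP) lies midway between the tips of the shut fingers; the grasp point (between the pads) lies 19 mm behind it; z points along the fingers, y is the line along which they close (so a half turn about z gives the same grasp; the last joint's range is limited). The gripper opens to 85 mm and grips with 20 to 120 N. Pads are 22 mm wide; open, the fingers measure 114 mm over their backs; the gripper's body (76 mm by 85 mm) begins 54 mm behind the grasp point. The pads swing forward as they close: fully open they stand 13 mm farther back than shut.
Start: joints at [72.479, 4.979, 10.078, 95.1, 0, 90], TCP at [0.166, 0.524, 0.231] pointing down, gripper open.
Joint ranges: [-179.16, 179.16], [-48.56, 103.87], [-65.8, 70.77], [-126.05, 130.52], [-82.76, 87.17], [-180, 180]. Speed limits (degrees/s): [127.2, 127.2, 147.25, 180, 180, 180].

INTERFACE

Orientations are given as [roll, pitch, yaw] about the fixed x, y, z axes, in that order (R = Rz(yaw) Ry(pitch) Rx(roll)).
In Python, from workcell import * gives the robot as it stands.
- The arm moves only by the tool servo_tool, never from a script. Its argument "moves" is a list of rows, each a list of 4 numbers: the shift along the world's x, y, z in a scale on which 1.0 is 50 cm, then the turn about the world's z in shares of 90 degrees (1.0 is 90 degrees). A call has 1 to 20 rows; each row is the pose to reach, as a shift and turn from the pose commanded when the call began; what a row does not reach only later rows make up. A row lasts 1/12 s, in which the tool goes at most 41.7 mm and 7.16 degrees, less where a joint would pass 70% of its speed; a pose out of reach is approached as far as the arm can. A call with a gripper value outside its range is refused whole. "claw" is the closure, from 0 (fully open) to 1 (shut), set as the call begins (left out, the last holds). The fingers move at their own pace and stop on an object; "force" is the grip in N (left out, the last holds). Time passes only in rows, so rows that repeat a pose let the fingers close. It gives the time, the measured TCP pose, the force, the opening and the grip force at its end, in the units of the state.
- get_obs(): the state, without advancing time (a new reading comes with each control period).
- camera(name): name is "scene" or "top"; returns the picture (400x640x3 uint8, red, green, blue); there is no depth.
- get_calibration(name): a dict with "fx", "fy", "cx", "cy" (pixels), "rvec" (rotation vector, rad) and "tvec" (3), from world to camera coordinates, as OpenCV has them. Camera axes: x right, y down, z forward; pixel columns grow to the right and rows downward; lengths in m; the calibration is good to about 2 mm. A picture is of the moment at which its call begins. get_calibration takes no time and is no camera call.
- job_done(): hands the job in; it is judged then, once.
The state is a dict: "time": time; "q": joint angles; "qd": joint speeds; "joint_efforts": joint torques, N m; "ee_pos": TCP position; "tcp_rot": TCP orientation; "wrist_force": force on the tool from outside, world axes, zero at the start; "torque": the same for the moment, N m; "opening": finger opening in m; "grasp_force": force on a finger pad.
Only numpy, scipy, OpenCV 4.12 (cv2) and the standard library are available. Lean on these libraries where they do the work, as an engineer would, in place of code of your own. Each camera call takes 0.05 s, during which the arm holds its last target. There are 200 camera calls.

TASK

Set up the swell test on the round steel base: seat the soil-filled sample ring inside the collar in the middle of the base, stand the brass swell plate on the soil with its stem up, and lower the wide ring weight and then the narrow ring weight over the stem so that they lie flat on the plate, narrow on wide. Last, stand the dial-gauge tripod upright with all three feet on the base, straddling the stack, its spindle resting on the top of the stem and its dial facing the robot so that it can be read. Keep the soil sample upright all the way, and leave the empty mould ring and the stopwatch where they are.

Things in the scene. Friction and masses are not known exactly. Their poses are not given: they have to be found in the camera images.
- base: fixed round steel plate, 156 mm wide, 14 mm thick. Origin: centre of underside, z up; brass nipple at +x, away from the robot (yaw within 0.2 rad of world). In its middle a grey porous disc (top at 16 mm; the sample stands on it) in a dark collar: 56 mm inside, flared to 66 mm at its top (22 mm), 75 mm outside. The flat top beyond, to 78 mm radius, carries the tripod's feet.
- sample_ring: steel ring packed flush with brown soil, 49 mm across, 28 mm high, about 0.2 kg. Origin: centre of its underside, z up. Take it by its outside with the fingertips at least 8 mm above its underside, so that they clear the collar.
- swell_plate: brass swell plate: perforated disc 44 mm across and 6 mm thick with an upright stem in its middle. The stem is 10 mm thick (a boss 13 mm across at its foot, up to 12 mm above the underside) and its flat top is 52 mm above the underside. About 0.12 kg. Origin: centre of the underside, z up along the stem. Take it by the stem.
- wide_weight: wide plain dark steel ring weight, 62 mm outside, 26 mm bore, 16 mm thick, about 0.31 kg. Origin: centre of its underside, z up. Take it by its outside.
- narrow_weight: narrow plain dark steel ring weight, 50 mm outside, 26 mm bore, 14 mm thick, about 0.16 kg. Origin: centre of its underside, z up. Take it by its outside.
- gauge: dial gauge on a tripod, 0.4 kg, 182 mm high. Origin: on its upright axis, at the feet's undersides; z up. 3 legs 8 mm thick, feet 15 mm, 58 mm from the axis: one behind (+x), two in front; arms and hub at 104 to 118 mm. Round dial 48 mm wide, 18 thick, centre on the axis at 152 mm, face to its -x (at the start within 0.5 rad of the robot's side). Take the dial's left and right rim (close along y).
- back_foot (a point): underside of the tripod's rear foot, 58 mm from the axis on the gauge's +x side; with the dial facing the robot it lies on the far side.
- spindle (a joint): the gauge's spindle on the tripod's axis, hanging below the hub, with a flat foot 16 mm across: metres it is pushed up, 0 (foot 77 mm above the feet's undersides) to 0.012; a light spring under 1 N pushes it down. With the stack in place under the tripod it reads about 0.005.
- mould_ring: bystander: empty open steel mould ring, 51 mm across, 30 mm high, origin at the centre of its underside. Stays where it is.
- stopwatch: bystander: black and yellow stopwatch lying flat, 71 x 60 x 18 mm, origin at the centre of its underside. Stays where it is.
Not all that is in view belongs to the job. What is shaped like the wide_weight but blue is not meant.

How it is judged:
By the outcome, as a careful person would: the job done as asked, in the order asked, and still so for the second after the job is handed in, with the robot touching nothing.
It also fails if it takes over 136 s, if anything falls off the work surface, if the arm or the gripper's body presses on something with over 40 N, if the wrist force passes 120 N, or if a joint passes its speed limit or range.

## Working session

There is one attempt and no reset: what is moved stays moved. The work goes in short steps, Python scripts to look and compute and a tool call to move; the robot and the scene stay as the last step left them, time stands still between calls to the robot, and variables do not carry over. Pictures are saved under pics/ and viewed, at most 14 in all, crops included, and the job is handed in when it is done.

Besides the shell and the picture viewer there is one more tool, called as name([rows], argument=value, ...), one row to a line, values as JSON. servo_tool: Moves the arm, as the interface text tells. Its arguments: {"type":"object","properties":{"moves":{"type":"array","items":{"type":"array","items":{"type":"number"}}},"claw":{"type":"number"},"force":{"type":"number"}},"required":["moves"]}

```bash
ls; mkdir -p pics; python3 - <<'E'
from workcell import *
import cv2
for n in("scene","top"):
    cv2.imwrite(f"pics/{n}0.png",camera(n)[:,:,::-1]); print(get_calibration(n))
o=get_obs();print(o)
E
```

```text
pics
{'fx': 421.5736142754383, 'fy': 421.5736142754383, 'cx': 324.5932026111979, 'cy': 204.59504540919858, 'rvec': array([ 1.96647544, -0.71270056,  0.39967381]), 'tvec': array([-0.34836271,  0.2849225 ,  0.57361077])}
{'fx': 426.25059297330375, 'fy': 426.25059297330375, 'cx': 324.94670832979205, 'cy': 202.93071994496367, 'rvec': array([ 2.13866977, -2.14943968,  0.1130588 ]), 'tvec': array([0.11788256, 0.58383611, 0.8570479 ])}
{'time': 0.1, 'q': array([ 7.24809243e+01,  5.00757796e+00,  1.00386758e+01,  9.50999282e+01,
       -4.83991840e-04,  9.00009695e+01]), 'qd': array([-0.02620241, -0.06061389,  0.15262507,  0.04753735, -0.167112  ,
       -0.05780477]), 'joint_efforts': array([ 1.42027202e-03, -5.21560478e+01,  4.65654445e+01,  1.59457169e-02,
        1.94676488e-05,  1.20321566e-06]), 'ee_pos': array([0.16550163, 0.52428739, 0.23065468]), 'tcp_rot': array([-1.79931170e+02,  4.85156219e-04,  1.62479955e+02]), 'wrist_force': array([-0.26990263,  0.33260863,  0.34433941]), 'torque': array([-0.00280436, -0.01155753, -0.00630368]), 'grasp_force': 0.0, 'opening': 0.0851212721064314}
```

View pics/scene0.png

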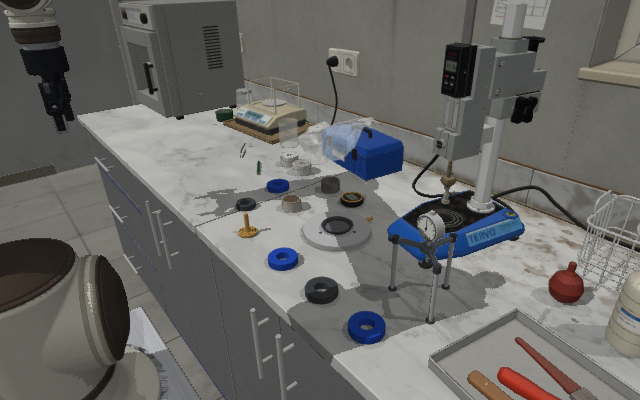

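View pics/top0.png

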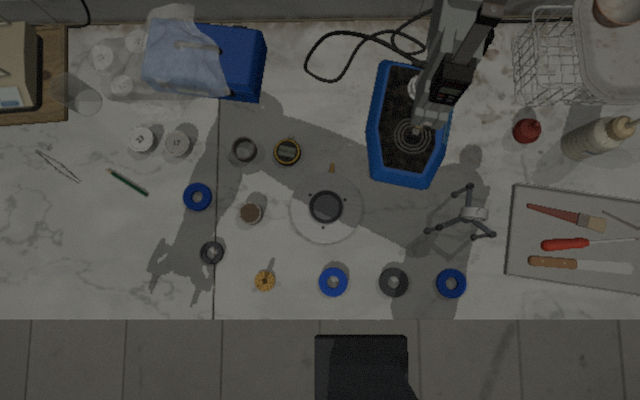

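The top view (up = +x, left = +y) shows these things:
- **Base:** (326,207).
- **Sample ring:** brown, (251,213). The empty mould ring at (244,149) could be confused with it.
- **Swell plate:** (265,281).
- **Wide weight:** dark ring (393,282). The blue rings at (333,281), (451,283) and (197,197) are decoys.
- **Narrow weight:** dark ring (212,253).
- **Gauge:** about (468,213).
- **Stopwatch:** (287,152).

I choose by colour and size, and check in a close crop.

```bash
cat > h.py <<'E'
import numpy as np, cv2
from workcell import *
def cal(n):
    c=get_calibration(n);R=cv2.Rodrigues(c["rvec"])[0];K=np.array([[c["fx"],0,c["cx"]],[0,c["fy"],c["cy"]],[0,0,1]])
    return K,R,np.asarray(c["tvec"])
def ray(n,u,v):
    K,R,t=cal(n);return -R.T@t,R.T@np.linalg.solve(K,[u,v,1.])
def onz(n,u,v,z):
    o,d=ray(n,u,v);return o+d*(z-o[2])/d[2]
def proj(n,p):
    K,R,t=cal(n);q=K@(R@np.asarray(p,float)+t);return q[:2]/q[2]
def two(a,b):
    (o1,d1),(o2,d2)=ray("top",*a),ray("scene",*b)
    s=np.linalg.lstsq(np.c_[d1,-d2],o2-o1,rcond=None)[0]
    p,q=o1+s[0]*d1,o2+s[1]*d2;return (p+q)/2,np.linalg.norm(p-q)
E
python3 - <<'E'
from h import *
for n in("top","scene"):print(ray(n,320,200)[0].round(3))
I=cv2.imread("pics/top0.png");S=cv2.imread("pics/scene0.png")
cv2.imwrite("pics/c1.png",cv2.resize(I[130:300,180:500],None,fx=2.5,fy=2.5,interpolation=cv2.INTER_CUBIC))
cv2.imwrite("pics/c2.png",cv2.resize(S[165:345,225:475],None,fx=3.2,fy=3.2,interpolation=cv2.INTER_CUBIC))
for k,(u,v,z) in dict(base=(326,207,.022),sample=(251,212,.028),plate=(265,281,.006),wide=(393,282,.016),narrow=(212,253,.014),mould=(244,149,.03),watch=(287,152,.018),gauge=(468,213,.11)).items(): print(k,onz("top",u,v,z).round(3))
E
```

```text
[0.47  0.094 0.927]
[ 0.044 -0.512  0.517]
base [0.578 0.113 0.022]
sample [0.567 0.273 0.028]
plate [0.421 0.244 0.006]
wide [ 0.419 -0.027  0.016]
narrow [0.481 0.358 0.014]
mould [0.705 0.29  0.03 ]
watch [0.7   0.198 0.018]
gauge [ 0.554 -0.16   0.11 ]
```

View pics/c1.png

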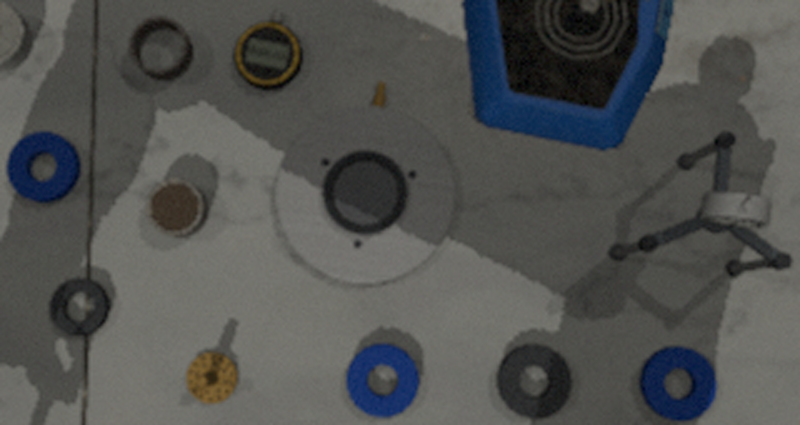

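View pics/c2.png

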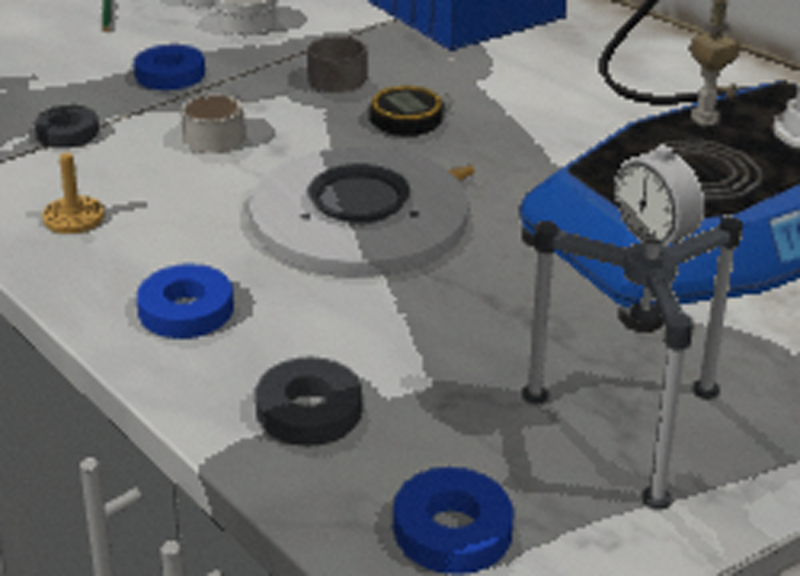

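The crops confirm the choice: dark wide weight at crop (535,380), the smaller dark narrow weight at (80,306), brown soil ring at (176,208) and the swell plate at (212,377). The gauge's feet in scene crop pixels are (535,395), (657,501) and (707,389). Next I measure precisely.

```bash
cat >> h.py <<'E'
def blob(mask,c,r):
    m=np.zeros_like(mask);cv2.circle(m,(int(c[0]),int(c[1])),r,255,-1);m&=mask
    cs=cv2.findContours(m,cv2.RETR_EXTERNAL,cv2.CHAIN_APPROX_NONE)[0]
    return max(cs,key=cv2.contourArea)
def hsv(I):return cv2.cvtColor(I,cv2.COLOR_BGR2HSV)
E
python3 - <<'E'
from h import *
I=cv2.imread("pics/top0.png");H=hsv(I)
def rep(k,mask,c,r,z):
    b=blob(mask,c,r);(u,v),rad=cv2.minEnclosingCircle(b);e=cv2.fitEllipse(b)
    p=onz("top",*e[0],z);q=onz("top",e[0][0]+e[1][0]/2,e[0][1],z);q2=onz("top",e[0][0]+e[1][1]/2,e[0][1],z)
    print(k,np.round(e[0],1),"pos",p.round(4),"diam",(2000*abs(p-q)[1]).round(1),(2000*abs(p-q2)[1]).round(1))
g=H[:,:,2]
for k,c in dict(wide=(393,282),narrow=(212,253),collar=(326,207),soil=(251,212),plate=(265,281)).items():
    print(k,[tuple(H[c[1],c[0]+d]) for d in (0,4,8,10,12,14,16,18,20)])
for t in (60,70):
    d=cv2.inRange(g,0,t)
    rep("wide",d,(393,282),19,.012);rep("narrow",d,(212,253),16,.010);rep("collar",d,(326,207),22,.022)
br=cv2.inRange(H,(3,60,20),(20,255,200));rep("soil",br,(250,212),14,.028)
go=cv2.inRange(H,(10,110,40),(30,255,255));rep("plate",go,(265,281),16,.006)
gr=cv2.inRange(g,0,140)
F=[]
S2=[(392.2,288.4),(430.3,321.6),(445.9,286.6)]
for s in S2:F.append(onz("scene",*s,.003)); print("foot scene",F[-1].round(4))
for s in [(454,194.4),(426.8,231.2),(473.6,236.8)]:print("foot top",onz("top",*s,.003).round(4))
c=np.mean(F,0);print("c",c.round(4),[np.linalg.norm((f-c)[:2]).round(4) for f in F],[np.degrees(np.arctan2(*(f-c)[1::-1])).round(1) for f in F])
E
```

```text
wide [(np.uint8(18), np.uint8(16), np.uint8(82)), (np.uint8(40), np.uint8(11), np.uint8(67)), (np.uint8(120), np.uint8(15), np.uint8(34)), (np.uint8(120), np.uint8(16), np.uint8(31)), (np.uint8(40), np.uint8(31), np.uint8(25)), (np.uint8(60), np.uint8(8), np.uint8(33)), (np.uint8(24), np.uint8(21), np.uint8(62)), (np.uint8(24), np.uint8(18), np.uint8(69)), (np.uint8(30), np.uint8(23), np.uint8(79))]
narrow [(np.uint8(30), np.uint8(18), np.uint8(87)), (np.uint8(30), np.uint8(18), np.uint8(70)), (np.uint8(135), np.uint8(11), np.uint8(45)), (np.uint8(120), np.uint8(23), np.uint8(34)), (np.uint8(15), np.uint8(13), np.uint8(76)), (np.uint8(25), np.uint8(14), np.uint8(109)), (np.uint8(25), np.uint8(14), np.uint8(111)), (np.uint8(35), np.uint8(13), np.uint8(116)), (np.uint8(26), np.uint8(16), np.uint8(114))]
collar [(np.uint8(0), np.uint8(0), np.uint8(48)), (np.uint8(40), np.uint8(17), np.uint8(46)), (np.uint8(90), np.uint8(10), np.uint8(49)), (np.uint8(90), np.uint8(5), np.uint8(48)), (np.uint8(50), np.uint8(18), np.uint8(43)), (np.uint8(80), np.uint8(28), np.uint8(27)), (np.uint8(90), np.
[... 1094 characters left out ...]
136 0.022 ] diam 69.6 71.6
wide [394.2 282.1] pos [ 0.4188 -0.0298  0.012 ] diam 61.8 66.7
narrow [211.2 252.8] pos [0.4815 0.3607 0.01  ] diam 51.2 59.6
collar [326.  205.8] pos [0.5803 0.113  0.022 ] diam 70.8 78.4
soil [249.5 212.5] pos [0.5664 0.2762 0.028 ] diam 36.9 37.9
plate [264.3 280.6] pos [0.4222 0.2459 0.006 ] diam 40.1 41.5
foot scene [ 0.5247 -0.1077  0.003 ]
foot scene [ 0.5098 -0.2078  0.003 ]
foot scene [ 0.6045 -0.169   0.003 ]
foot top [ 0.606  -0.1653  0.003 ]
foot top [ 0.5262 -0.1037  0.003 ]
foot top [ 0.5136 -0.2033  0.003 ]
c [ 0.5463 -0.1615  0.003 ] [np.float64(0.058), np.float64(0.059), np.float64(0.0587)] [np.float64(111.9), np.float64(-128.3), np.float64(-7.4)]
```

```bash
python3 - <<'E'
from h import *
f=lambda x,y:(225+x/3.2,165+y/3.2)
for k,(x,y,z) in dict(sample=(213,109,.028),wide=(310,388,.016),narrow=(67,120,.014),collar=(359,187,.022),base=(357,207,.014),plate=(73,210,.006),stem=(68,156,.052)).items():print(k,onz("scene",*f(x,y),z).round(4))
t=lambda x,y:(180+x/2.5,130+y/2.5)
for k,(x,y,z) in dict(sample=(176,208,.028),wide=(535,379,.016),narrow=(80,305,.014),collar=(366,192,.022),base=(366,194,.014),stem=(212,374,.052)).items():print(k,onz("top",*t(x,y),z).round(4))
# dial rims top: both ends of the cylinder
print(onz("top",*t(736,208),.152), onz("scene",*f(645,203),.152))
E
```

```text
sample [0.5644 0.2707 0.028 ]
wide [ 0.419  -0.0301  0.016 ]
narrow [0.4805 0.3546 0.014 ]
collar [0.5799 0.1136 0.022 ]
base [0.5697 0.1039 0.014 ]
plate [0.4211 0.2443 0.006 ]
stem [0.421  0.2414 0.052 ]
sample [0.5648 0.2741 0.028 ]
wide [ 0.42   -0.0289  0.016 ]
narrow [0.4832 0.358  0.014 ]
collar [0.5782 0.1123 0.022 ]
base [0.5775 0.1124 0.014 ]
stem [0.4265 0.2374 0.052 ]
[ 0.54924047 -0.15874955  0.152     ] [ 0.53910526 -0.1583091   0.152     ]
```

Cross-checked estimates in metres, agreeing between views to about 3 mm:
- **Sample:** (.565,.273)
- **Base:** (.579,.113)
- **Plate:** (.4215,.243)
- **Wide weight:** (.4195,−.0295)
- **Narrow weight:** (.482,.357)
- **Gauge:** (.547,−.160), yaw about −8°

I'm now moving above the sample.

The manual's scale: shifts go in shares of 50 cm and turns go in shares of 90 degrees. Converting my numbers, 40 cm / 50 = 0.8, -25.1 cm / 50 = -0.502, 0.305 rad / 1.5708 = 0.1942.

servo_tool([
  [0.8,-0.502,-0.24,0.1942],
  [0.8,-0.502,-0.24,0.1942],
  [0.8,-0.502,-0.24,0.1942],
  [0.8,-0.502,-0.24,0.1942],
  [0.8,-0.502,-0.24,0.1942],
  [0.8,-0.502,-0.24,0.1942],
  [0.8,-0.502,-0.24,0.1942],
  [0.8,-0.502,-0.24,0.1942],
  [0.8,-0.502,-0.24,0.1942],
  [0.8,-0.502,-0.24,0.1942],
  [0.8,-0.502,-0.24,0.1942],
  [0.8,-0.502,-0.24,0.1942],
  [0.8,-0.502,-0.24,0.1942],
  [0.8,-0.502,-0.24,0.1942],
  [0.8,-0.502,-0.24,0.1942],
], claw=0, force=40)

```text
time: 1.35
ee_pos: [0.5652, 0.2734, 0.1109]
tcp_rot: [-180.0, -0.1, 179.9]
wrist_force: [-0.1, 0.0, -0.3]
opening: 0.0856
grasp_force: 0.0
```

servo_tool([
  [0,0,-0.08,0],
  [0,0,-0.16,0],
  [0,0,-0.202,0],
  [0,0,-0.202,0],
  [0,0,-0.202,0],
])

```text
time: 1.77
ee_pos: [0.5643, 0.2742, 0.0104]
tcp_rot: [-180.0, -0.1, -180.0]
wrist_force: [-0.3, -1.0, 1.4]
opening: 0.0853
grasp_force: 0.0
```

```bash
python3 - <<'E'
from h import *
for n,c in(("scene",(230,330,150,250)),("top",(200,360,150,260))):
    I=camera(n)[:,:,::-1];o=I[c[2]:c[3],c[0]:c[1]];cv2.imwrite(f"pics/g_{n}.png",cv2.resize(o,None,fx=4,fy=4,interpolation=cv2.INTER_CUBIC))
a,b=[cv2.resize(cv2.imread(f"pics/g_{n}.png"),(400,400)) for n in("scene","top")]
cv2.imwrite("pics/g1.png",np.hstack([a,b]))
print(get_obs()["ee_pos"])
E
```

```text
[0.56629357 0.27469332 0.01304439]
```

View pics/g1.png

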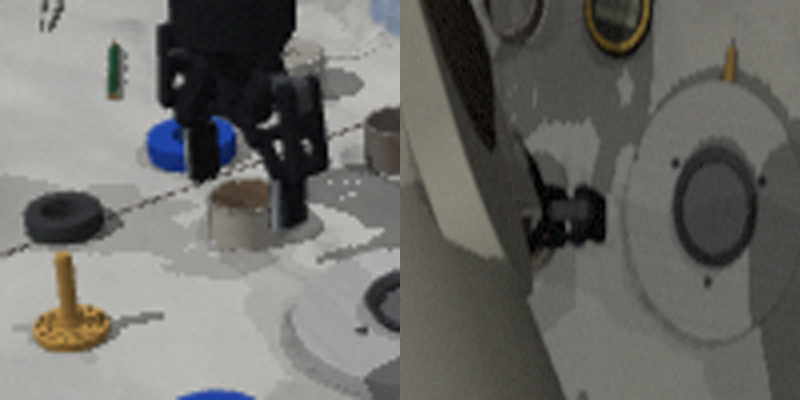

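The fingers straddle the sample ring: the right finger is at crop (292,200) and the left at (205,160), with the ring at (240,215) between them. Closing.

servo_tool([
  [0,0,0,0],
  [0,0,0,0],
  [0,0,0,0],
  [0,0,0,0],
  [0,0,0,0],
  [0,0,0,0],
  [0,0,0,0],
  [0,0,0,0],
], claw=1)

```text
time: 2.53
ee_pos: [0.5663, 0.2739, 0.0119]
tcp_rot: [179.9, 0.1, 180.0]
wrist_force: [-1.3, 1.2, 7.1]
opening: 0.0467
grasp_force: 40.7
```

Scaled: 8 cm / 50 = 0.16, 6 cm / 50 = 0.12.

servo_tool([
  [0,0,0.02,0],
  [0,0,0.06,0],
  [0,0,0.12,0],
  [0,0,0.16,0],
  [0,0,0.16,0],
  [0,0,0.16,0],
  [0,0,0.16,0],
])

```text
time: 3.12
ee_pos: [0.5652, 0.2732, 0.0893]
tcp_rot: [-180.0, -0.1, 180.0]
wrist_force: [0.2, -0.1, -2.6]
opening: 0.0469
grasp_force: 42.2
```

```bash
python3 - <<'E'
from h import *
I=camera("scene")[:,:,::-1];cv2.imwrite("pics/g2.png",cv2.resize(I[100:260,220:400],None,fx=4,fy=3.75,interpolation=cv2.INTER_CUBIC))
for i in range(3):
    o=get_obs();print(o["ee_pos"],o["opening"],o["wrist_force"])
    camera("top")
E
```

```text
[0.56488197 0.27309473 0.0887058 ] 0.04653137250437673 [ 0.37654659 -0.19801978 -2.1966628 ]
[0.56480214 0.27306409 0.08852301] 0.046683698414943804 [-0.42693629  0.31542512 -2.26575357]
[0.56483757 0.27310031 0.08861402] 0.04697345231856395 [ 0.74602491  0.06734346 -2.64501038]
```

View pics/g2.png

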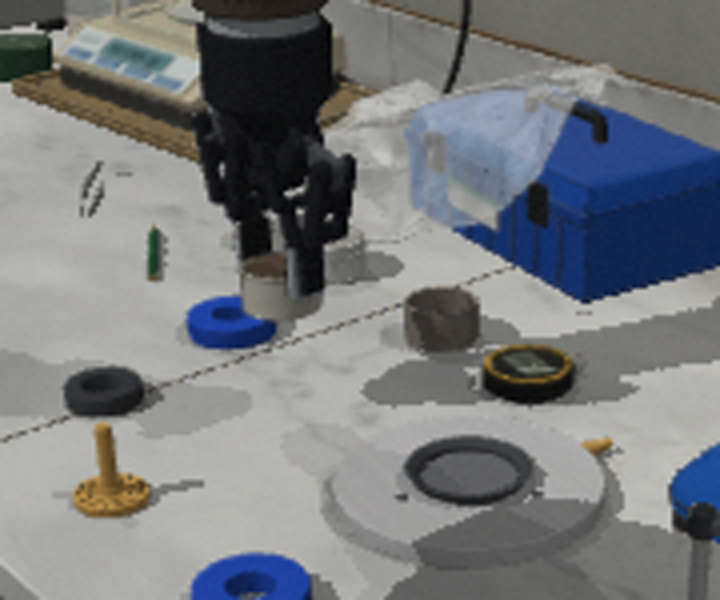

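The sample is held upright at crop (283,285). I check its offset along x in the hand.

```bash
python3 - <<'E'
from h import *
for dx in(-.006,0,.006):
    print(dx,[ (proj("scene",p)-[220,100])*[4,3.75] for p in((.565+dx,.273,.094),(.565+dx,.273,.108),(.565+dx,.273,.080))])
print((proj("scene",(.5788,.1128,.022))-[220,100])*[4,3.75])
E
```

```text
-0.006 [array([270.72913162, 282.50738069]), array([269.3289121 , 262.64758295]), array([272.11122463, 302.11008387])]
0 [array([278.8384715 , 279.96048455]), array([277.49578053, 260.14817959]), array([280.16383612, 299.51712742])]
0.006 [array([286.89593713, 277.42988053]), array([285.61006631, 257.66486872]), array([288.16526753, 296.94065104])]
[468.23668092 464.03392684]
```

Scaled: -16 cm / 50 = -0.32, 1.3 cm / 50 = 0.026.

servo_tool([
  [0.026,-0.32,0,0],
  [0.026,-0.32,0,0],
  [0.026,-0.32,0,0],
  [0.026,-0.32,0,0],
  [0.026,-0.32,0,0],
  [0.026,-0.32,0,0],
  [0.026,-0.32,0,0],
  [0.026,-0.32,-0.05,0],
  [0.026,-0.32,-0.096,0],
  [0.026,-0.32,-0.1,0],
  [0.026,-0.32,-0.1,0],
  [0.026,-0.32,-0.1,0],
  [0.026,-0.32,-0.1,0],
])

```text
time: 4.4
ee_pos: [0.5793, 0.1142, 0.0419]
tcp_rot: [180.0, 0.1, 180.0]
wrist_force: [0.5, 0.8, -2.1]
opening: 0.0461
grasp_force: 42.6
```

```bash
python3 - <<'E'
from h import *
I=camera("scene")[:,:,::-1];a=cv2.resize(I[150:260,280:400],(480,440),interpolation=cv2.INTER_CUBIC)
I=camera("top")[:,:,::-1];b=cv2.resize(I[160:250,290:370],(320,360),interpolation=cv2.INTER_CUBIC)
b=cv2.copyMakeBorder(b,0,80,0,0,0);cv2.imwrite("pics/g3.png",np.hstack([a,b]))
print(get_obs()["ee_pos"])
E
```

```text
[0.57934725 0.11388783 0.04178506]
```

View pics/g3.png

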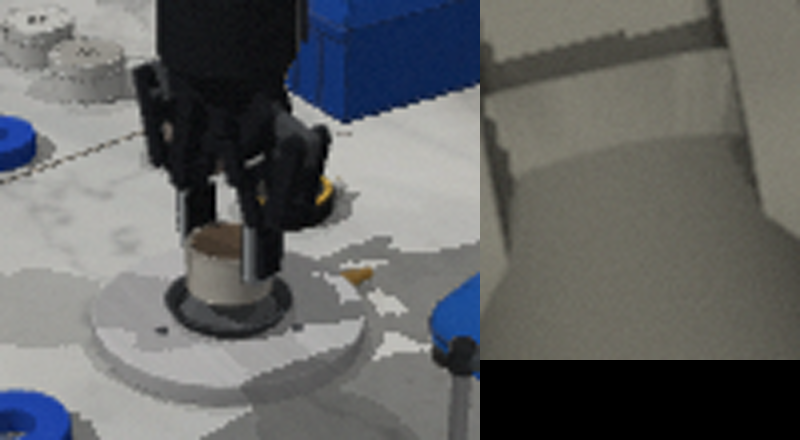

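The ring at crop (229,262) hangs over the collar at (228,303), in line. Lowering it slowly.

Scaled: -1.4 cm / 50 = -0.028, -1.3 cm / 50 = -0.026.

servo_tool([
  [0,0,-0.01,0],
  [0,0,-0.018,0],
  [0,0,-0.022,0],
  [0,0,-0.024,0],
  [0,0,-0.026,0],
  [0,0,-0.028,0],
  [0,0,-0.028,0],
  [0,0,-0.028,0],
])

```text
time: 5.17
ee_pos: [0.5786, 0.1134, 0.0279]
tcp_rot: [180.0, 0.1, 179.9]
wrist_force: [-6.6, -0.6, 10.3]
opening: 0.0467
grasp_force: 43.9
```

Scaled: -0.1 cm / 50 = -0.002.

servo_tool([
  [-0.002,0,0,0],
  [-0.002,0,-0.002,0],
  [-0.002,0,-0.002,0],
])

```text
time: 5.42
ee_pos: [0.5786, 0.1134, 0.0279]
tcp_rot: [180.0, 0.2, 179.9]
wrist_force: [-3.5, -2.5, 13.9]
opening: 0.0466
grasp_force: 44.2
```

Scaled: 12 cm / 50 = 0.24, 9 cm / 50 = 0.18.

servo_tool([
  [0,0,0,0],
  [0,0,0,0],
  [0,0,0,0],
  [0,0,0,0],
  [0,0,0,0],
  [0,0,0.06,0],
  [0,0,0.12,0],
  [0,0,0.18,0],
  [0,0,0.24,0],
  [0,0,0.24,0],
], claw=0.25)

```text
time: 6.25
ee_pos: [0.5797, 0.1139, 0.1518]
tcp_rot: [179.9, 0.5, 180.0]
wrist_force: [1.4, 0.0, 1.8]
opening: 0.0638
grasp_force: 0.0
```

Scaled: -15.6 cm / 50 = -0.312, 13 cm / 50 = 0.26.

servo_tool([
  [-0.312,0.26,-0.08,0],
  [-0.312,0.26,-0.08,0],
  [-0.312,0.26,-0.08,0],
  [-0.312,0.26,-0.08,0],
  [-0.312,0.26,-0.08,0],
  [-0.312,0.26,-0.08,0],
  [-0.312,0.26,-0.08,0],
  [-0.312,0.26,-0.08,0],
  [-0.312,0.26,-0.08,0],
])

```text
time: 7.0
ee_pos: [0.4225, 0.2431, 0.1055]
tcp_rot: [180.0, 0.0, 179.9]
wrist_force: [0.2, 0.4, 0.7]
opening: 0.0642
grasp_force: 0.0
```

```bash
python3 - <<'E'
from h import *
I=camera("scene")[:,:,::-1];a=cv2.resize(I[140:260,210:390],(792,528),interpolation=cv2.INTER_CUBIC)
cv2.imwrite("pics/g4.png",a)
print(get_obs()["ee_pos"],(proj("scene",(.4215,.243,.052))-[210,140])*4.4,(proj("scene",(.5785,.113,.044))-[210,140])*4.4,(proj("scene",(.4215,.243,.104))-[210,140])*4.4)
E
```

```text
[0.42254619 0.2428853  0.10545426] [158.8042668  323.00148363] [558.16500565 331.59392852] [147.58680277 232.10983581]
```

View pics/g4.png

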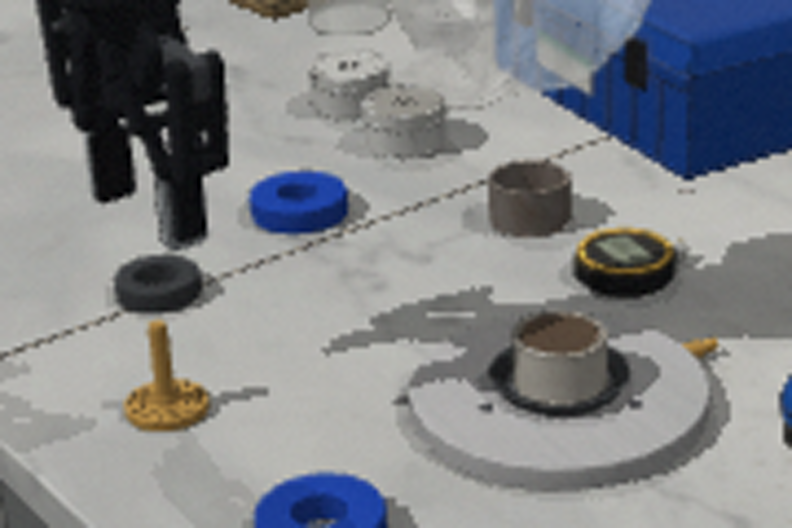

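The sample is seated in the collar, soil centre (560,333) against the predicted (558,332). The stem top at (158,323) is exactly where predicted. Descending to grip the stem.

Scaled: -8.2 cm / 50 = -0.164, -8 cm / 50 = -0.16.

servo_tool([
  [0,0,-0.08,0],
  [0,0,-0.16,0],
  [0,0,-0.164,0],
  [0,0,-0.164,0],
])

```text
time: 7.38
ee_pos: [0.4208, 0.242, 0.0219]
tcp_rot: [-179.9, -0.2, 179.9]
wrist_force: [-0.1, -0.4, 1.3]
opening: 0.0638
grasp_force: 0.0
```

servo_tool([
  [0,0,0,0],
  [0,0,0,0],
  [0,0,0,0],
  [0,0,0,0],
  [0,0,0,0],
  [0,0,0,0],
  [0,0,0,0],
  [0,0,0,0],
  [0,0,0,0],
  [0,0,0,0],
], claw=1)

```text
time: 8.22
ee_pos: [0.4223, 0.2439, 0.0248]
tcp_rot: [179.9, 0.1, 180.0]
wrist_force: [-0.6, -1.6, 6.3]
opening: 0.008
grasp_force: 39.0
```

Scaled: 9 cm / 50 = 0.18, 5 cm / 50 = 0.1.

servo_tool([
  [0,0,0.04,0],
  [0,0,0.1,0],
  [0,0,0.18,0],
  [0,0,0.18,0],
  [0,0,0.18,0],
  [0,0,0.18,0],
])

```text
time: 8.72
ee_pos: [0.4215, 0.2435, 0.1131]
tcp_rot: [180.0, 0.0, 180.0]
wrist_force: [0.2, -0.4, -2.2]
opening: 0.0077
grasp_force: 39.2
```

```bash
python3 - <<'E'
from h import *
I=camera("scene")[:,:,::-1];cv2.imwrite("pics/g5.png",cv2.resize(I[100:250,200:340],(560,600),interpolation=cv2.INTER_CUBIC))
o=get_obs();print(o["ee_pos"],o["opening"],o["wrist_force"],[(proj("scene",(*o["ee_pos"][:2],z))-[200,100])*4 for z in(.09,.096)])
E
```

```text
[0.42109437 0.24324109 0.11221517] 0.007897511511690117 [-0.0742202   0.05926626 -1.45290762] [array([176.102085  , 393.76093474]), array([174.90469763, 384.08076289])]
```

View pics/g5.png

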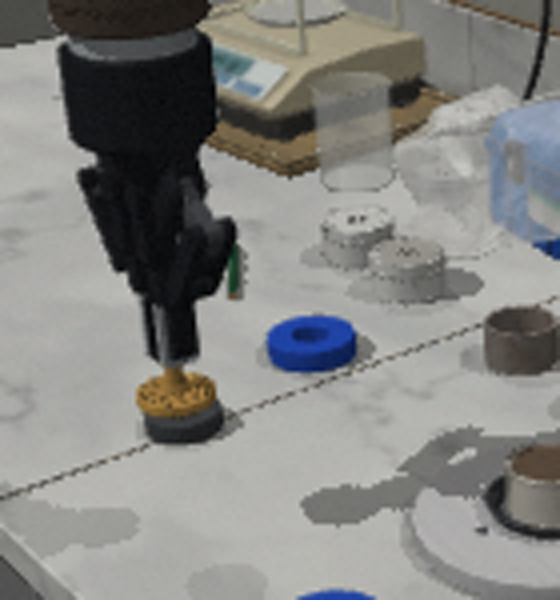

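The plate is held level at crop (176,393). Carrying it over the sample.

Scaled: 15.7 cm / 50 = 0.314, -4.6 cm / 50 = -0.092.

servo_tool([
  [0.314,-0.26,0,0],
  [0.314,-0.26,0,0],
  [0.314,-0.26,0,0],
  [0.314,-0.26,0,0],
  [0.314,-0.26,0,0],
  [0.314,-0.26,0,0],
  [0.314,-0.26,0,0],
  [0.314,-0.26,0,0],
  [0.314,-0.26,-0.04,0],
  [0.314,-0.26,-0.08,0],
  [0.314,-0.26,-0.084,0],
  [0.314,-0.26,-0.088,0],
  [0.314,-0.26,-0.09,0],
  [0.314,-0.26,-0.092,0],
  [0.314,-0.26,-0.092,0],
  [0.314,-0.26,-0.092,0],
])

```text
time: 10.1
ee_pos: [0.5785, 0.1141, 0.0686]
tcp_rot: [180.0, 0.1, 180.0]
wrist_force: [-3.2, 1.2, 6.0]
opening: 0.0078
grasp_force: 40.8
```

```bash
python3 - <<'E'
from h import *
I=camera("scene")[:,:,::-1];cv2.imwrite("pics/g6.png",cv2.resize(I[150:260,280:400],(600,550),interpolation=cv2.INTER_CUBIC))
o=get_obs();print(o["ee_pos"],o["opening"],o["wrist_force"],o["tcp_rot"])
E
```

```text
[0.57849989 0.11409265 0.06860081] 0.007426829992624223 [-3.1008952   1.18967125  5.74828485] [1.79957954e+02 5.46971088e-02 1.79995303e+02]
```

View pics/g6.png

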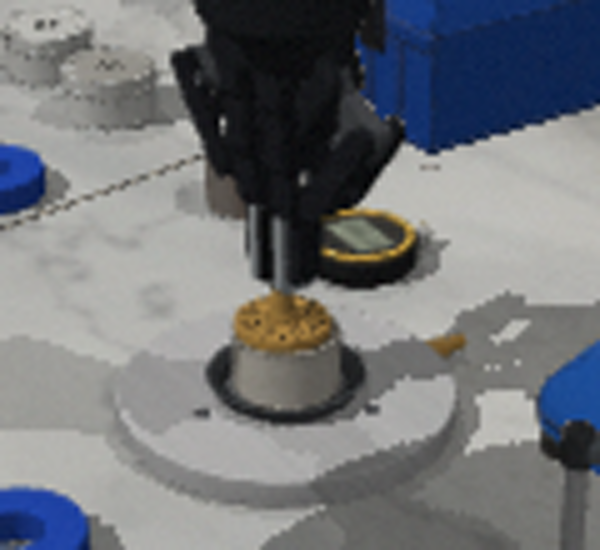

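The plate sits flat on the soil, centred at crop (285,322) over the ring, with 6 N of contact. I release it and go to the wide weight.

Scaled: -15.9 cm / 50 = -0.318, -14.3 cm / 50 = -0.286.

servo_tool([
  [0,0,0,0],
  [0,0,0,0],
  [0,0,0,0],
  [0,0,0,0],
  [0,0,0.08,0],
  [0,0,0.16,0],
  [-0.04,-0.04,0.18,0],
  [-0.318,-0.286,0.1,0],
  [-0.318,-0.286,0.1,0],
  [-0.318,-0.286,0.1,0],
  [-0.318,-0.286,0.1,0],
  [-0.318,-0.286,0.1,0],
  [-0.318,-0.286,0.1,0],
  [-0.318,-0.286,0.1,0],
  [-0.318,-0.286,0.1,0],
  [-0.318,-0.286,0.1,0],
], claw=0)

```text
time: 11.48
ee_pos: [0.4204, -0.0291, 0.1176]
tcp_rot: [180.0, 0.0, 180.0]
wrist_force: [0.1, -0.3, 0.2]
opening: 0.0852
grasp_force: 0.0
```

```bash
python3 - <<'E'
from h import *
I=camera("scene")[:,:,::-1];cv2.imwrite("pics/g7.png",cv2.resize(I[170:320,250:410],(640,600),interpolation=cv2.INTER_CUBIC))
o=get_obs();print(o["ee_pos"],o["opening"])
f=lambda p:((proj("scene",p)-[250,170])*4).round()
print(f((.579,.1133,.096)),f((.579,.1133,.05)),f((.4195,-.0295,.016)))
E
```

```text
[ 0.42035916 -0.02899904  0.11746296] 0.08567909817103515
[347.  99.] [348. 172.] [287. 464.]
```

View pics/g7.png

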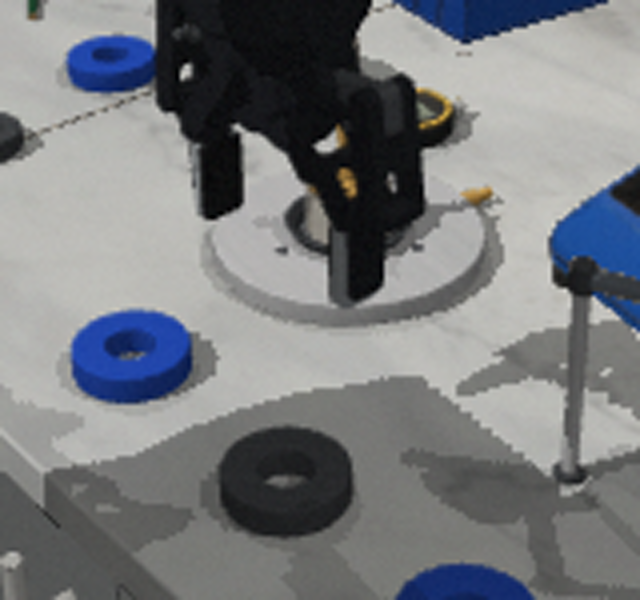

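The wide weight's top is at (287,464), as predicted. Descending.

Scaled: -11.7 cm / 50 = -0.234, -11 cm / 50 = -0.22.

servo_tool([
  [0,0,-0.08,0],
  [0,0,-0.16,0],
  [0,0,-0.22,0],
  [0,0,-0.234,0],
  [0,0,-0.234,0],
  [0,0,-0.234,0],
])

```text
time: 12.03
ee_pos: [0.4204, -0.0293, 0.0015]
tcp_rot: [-180.0, 0.0, 180.0]
wrist_force: [-0.4, 0.5, 1.4]
opening: 0.0852
grasp_force: 0.0
```

servo_tool([
  [0,0,0,0],
  [0,0,0,0],
  [0,0,0,0],
  [0,0,0,0],
  [0,0,0,0],
  [0,0,0,0],
  [0,0,0,0],
], claw=1, force=60)

```text
time: 12.62
ee_pos: [0.4212, -0.0296, 0.0031]
tcp_rot: [-180.0, 0.2, 179.9]
wrist_force: [-3.1, 1.1, 13.1]
opening: 0.0589
grasp_force: 61.7
```

Scaled: 13 cm / 50 = 0.26, 9 cm / 50 = 0.18.

servo_tool([
  [0,0,0.04,0],
  [0,0,0.1,0],
  [0,0,0.18,0],
  [0,0,0.26,0],
  [0,0,0.26,0],
  [0,0,0.26,0],
  [0,0,0.26,0],
])

```text
time: 13.2
ee_pos: [0.4195, -0.0295, 0.1301]
tcp_rot: [-180.0, 0.0, 180.0]
wrist_force: [0.0, 0.7, -2.9]
opening: 0.0589
grasp_force: 66.8
```

```bash
python3 - <<'E'
from h import *
I=camera("scene")[:,:,::-1];cv2.imwrite("pics/g8.png",cv2.resize(I[100:300,230:400],(510,600),interpolation=cv2.INTER_CUBIC))
o=get_obs();print(o["ee_pos"],o["opening"],o["wrist_force"])
f=lambda p:((proj("scene",p)-[230,100])*3).round()
print(f((*o["ee_pos"][:2],.146)),f((.579,.1133,.096)))
E
```

```text
[ 0.4190394  -0.02949642  0.12921424] 0.0585286829449902 [-0.44465301  0.4345657  -2.87352016]
[270. 377.] [320. 284.]
```

View pics/g8.png

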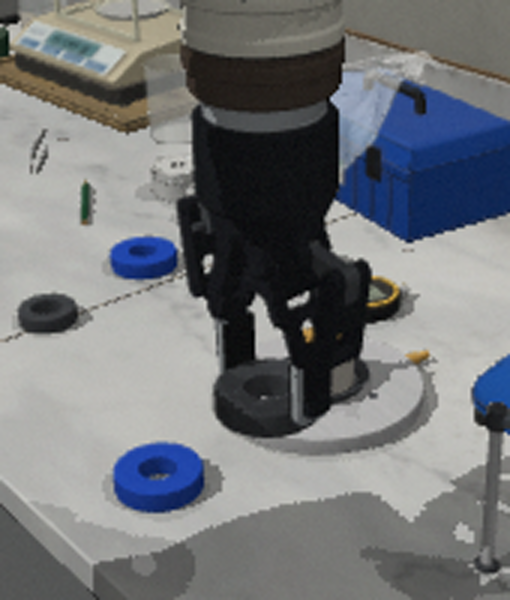

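The weight is held level, bore at crop (268,388). Carrying it over the stem and dipping just onto it.

Scaled: 15.9 cm / 50 = 0.318, 14.3 cm / 50 = 0.286.

servo_tool([
  [0.318,0.286,0,0],
  [0.318,0.286,0,0],
  [0.318,0.286,0,0],
  [0.318,0.286,0,0],
  [0.318,0.286,0,0],
  [0.318,0.286,0,0],
  [0.318,0.286,0,0],
  [0.318,0.286,0,0],
  [0.318,0.286,0,0],
  [0.318,0.286,-0.03,0],
  [0.318,0.286,-0.064,0],
  [0.318,0.286,-0.068,0],
  [0.318,0.286,-0.072,0],
  [0.318,0.286,-0.08,0],
  [0.318,0.286,-0.08,0],
])

```text
time: 14.5
ee_pos: [0.5785, 0.1131, 0.0907]
tcp_rot: [180.0, 0.0, 179.9]
wrist_force: [0.1, 0.1, -3.0]
opening: 0.0581
grasp_force: 66.8
```

```bash
python3 - <<'E'
from h import *
I=camera("scene")[:,:,::-1];cv2.imwrite("pics/g9.png",cv2.resize(I[130:260,270:400],(600,600),interpolation=cv2.INTER_CUBIC))
o=get_obs();print(o["ee_pos"],o["opening"],o["wrist_force"])
E
```

```text
[0.5786339  0.11324534 0.09090957] 0.05820102124803622 [-0.61002134  0.03409155 -3.30608835]
```

View pics/g9.png

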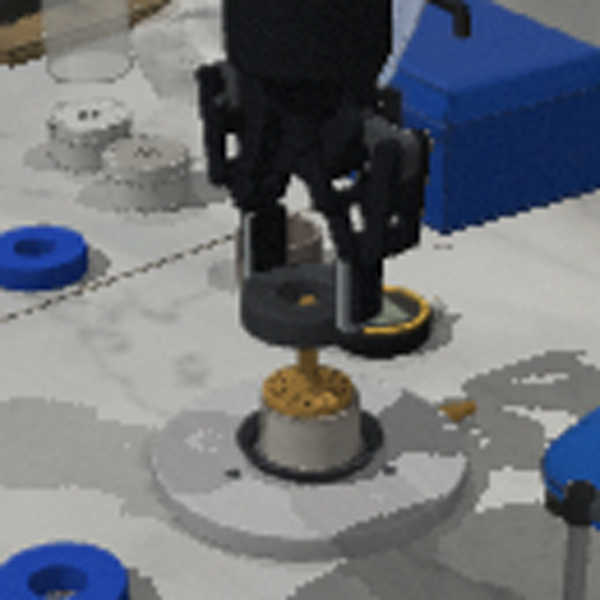

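The stem shows inside the bore at crop (306,300). Lowering.

Scaled: -3.9 cm / 50 = -0.078, -3.8 cm / 50 = -0.076.

servo_tool([
  [0,0,-0.03,0],
  [0,0,-0.06,0],
  [0,0,-0.068,0],
  [0,0,-0.072,0],
  [0,0,-0.074,0],
  [0,0,-0.076,0],
  [0,0,-0.078,0],
  [0,0,-0.078,0],
])

```text
time: 15.22
ee_pos: [0.5791, 0.1136, 0.0537]
tcp_rot: [180.0, 0.1, 180.0]
wrist_force: [-3.8, -1.1, 7.3]
opening: 0.0586
grasp_force: 67.9
```

Scaled: 24.3 cm / 50 = 0.486, -9.7 cm / 50 = -0.194.

servo_tool([
  [0,0,0,0],
  [0,0,0,0],
  [0,0,0,0],
  [0,0,0,0],
  [0,0,0.08,0],
  [0,0,0.16,0],
  [0,0,0.2,0],
  [-0.194,0.486,0.12,0],
  [-0.194,0.486,0.12,0],
  [-0.194,0.486,0.12,0],
  [-0.194,0.486,0.12,0],
  [-0.194,0.486,0.12,0],
  [-0.194,0.486,0.12,0],
  [-0.194,0.486,0.12,0],
  [-0.194,0.486,0.12,0],
  [-0.194,0.486,0.12,0],
], claw=0)

```text
time: 16.55
ee_pos: [0.4813, 0.3568, 0.111]
tcp_rot: [-180.0, -0.0, -179.9]
wrist_force: [0.9, 0.7, 0.4]
opening: 0.0856
grasp_force: 0.0
```

```bash
python3 - <<'E'
from h import *
I=camera("scene")[:,:,::-1].copy();cv2.imwrite("pics/s1.png",I);H=hsv(I)
o=get_obs();print(o["ee_pos"],o["opening"])
# stem top (gold) above weight
print("stem pred",proj("scene",(.579,.1133,.096)),proj("scene",(.579,.1133,.066)))
go=cv2.inRange(H,(10,90,60),(30,255,255));b=blob(go,proj("scene",(.579,.1133,.085)),22);print("gold",cv2.boundingRect(b))
d=cv2.inRange(H[:,:,2],0,75);b=blob(d,proj("scene",(.579,.1133,.058)),30);print("dark",cv2.boundingRect(b),cv2.fitEllipse(b))
for s in(-.031,.031):
  for a in((1,0),(0,1)):print(proj("scene",(.579+s*a[0],.1133+s*a[1],.058)).round(1),end=" ")
b=blob(d,proj("scene",(.4815,.3565,.007)),14);print("narrow",cv2.boundingRect(b),proj("scene",(.4815,.3565,.007)))
E
```

```text
[0.48179922 0.35602273 0.1113409 ] 0.08517862617957188
stem pred [336.82675126 194.65748041] [336.89128497 206.66419894]
gold (334, 194, 5, 17)
dark (321, 197, 44, 38) ((340.7354431152344, 215.31369018554688), (30.184465408325195, 43.26454162597656), 55.09381866455078)
[326.2 214.3] [346.2 215. ] [347.3 205.4] [328.1 204.8] narrow (236, 198, 20, 13) [246.18002018 204.52868502]
```

The stem top and narrow weight match their predicted pixels. Grasping the narrow weight.

servo_tool([
  [0,0,-0.08,0],
  [0,0,-0.16,0],
  [0,0,-0.21,0],
  [0,0,-0.218,0],
  [0,0,-0.218,0],
  [0,0,-0.218,0],
])

```text
time: 17.1
ee_pos: [0.4829, 0.3561, 0.0042]
tcp_rot: [179.9, 0.1, 179.9]
wrist_force: [-1.0, -0.6, -0.1]
opening: 0.085
grasp_force: 0.0
```

servo_tool([
  [0,0,0,0],
  [0,0,0,0],
  [0,0,0,0],
  [0,0,0,0],
  [0,0,0,0],
  [0,0,0,0],
  [0,0,0,0],
  [0,0,0,0],
], claw=1, force=50)

```text
time: 17.77
ee_pos: [0.4825, 0.3571, 0.0048]
tcp_rot: [179.9, 0.2, 180.0]
wrist_force: [-0.7, -2.3, 10.3]
opening: 0.0471
grasp_force: 49.6
```

servo_tool([
  [0,0,0.04,0],
  [0,0,0.1,0],
  [0,0,0.18,0],
  [0,0,0.26,0],
  [0,0,0.28,0],
  [0,0,0.28,0],
  [0,0,0.28,0],
])

```text
time: 18.35
ee_pos: [0.4817, 0.3566, 0.1422]
tcp_rot: [180.0, 0.0, 180.0]
wrist_force: [0.6, -0.4, -2.4]
opening: 0.0472
grasp_force: 51.7
```

```bash
python3 - <<'E'
from h import *
I=camera("scene")[:,:,::-1].copy();cv2.imwrite("pics/s2.png",I);H=hsv(I)
o=get_obs();print(o["ee_pos"],o["opening"],o["wrist_force"])
d=cv2.inRange(H[:,:,2],0,75);print("old spot dark px",(d[198:211,240:253]>0).mean(), "held",(d[130:190,220:260]>0).mean())
E
```

```text
[0.48116483 0.35623457 0.14075588] 0.04696584853597256 [-0.19209865 -1.01966946 -2.70601583]
old spot dark px 0.0 held 0.27958333333333335
```

Scaled: -24.3 cm / 50 = -0.486, 9.7 cm / 50 = 0.194.

servo_tool([
  [0.194,-0.486,0,0],
  [0.194,-0.486,0,0],
  [0.194,-0.486,0,0],
  [0.194,-0.486,0,0],
  [0.194,-0.486,0,0],
  [0.194,-0.486,0,0],
  [0.194,-0.486,0,0],
  [0.194,-0.486,0,0],
  [0.194,-0.486,0,0],
  [0.194,-0.486,-0.03,0],
  [0.194,-0.486,-0.06,0],
  [0.194,-0.486,-0.08,0],
  [0.194,-0.486,-0.088,0],
  [0.194,-0.486,-0.096,0],
  [0.194,-0.486,-0.096,0],
])

```text
time: 19.65
ee_pos: [0.5781, 0.114, 0.0936]
tcp_rot: [-180.0, -0.1, -180.0]
wrist_force: [0.8, -0.5, -1.6]
opening: 0.0469
grasp_force: 51.9
```

```bash
python3 - <<'E'
from h import *
I=camera("scene")[:,:,::-1].copy();cv2.imwrite("pics/s3.png",I);H=hsv(I)
o=get_obs();print(o["ee_pos"],o["wrist_force"])
go=cv2.inRange(H,(10,90,40),(30,255,255))
for c in cv2.findContours(go[150:250,300:380].copy(),0,1)[0]:print(cv2.boundingRect(c),end=" ")
d=H[:,:,2];np.set_printoptions(linewidth=200);print();print(d[184:204,320:352])
E
```

```text
[0.57841158 0.11392719 0.09429633] [ 0.85475122  0.59675413 -1.23107384]
(66, 67, 7, 4) (34, 53, 5, 8) (35, 44, 3, 2) (46, 42, 17, 11) 
[[171  93  86  43 118  54  16  20  14  17  17  13  16  34  63  61  60  56  53  67  70  48  27  24  17  14  23  24  25  24  17  85]
 [175  97  87  54 121  50  18  13  15  14  14  15  14  32  59  59  59  55  53  62  65 116  57  33  15  17  19  19  21  15  47 171]
 [152  91  86  56 119  72  21  11  14  15  14  15  14  37  58  62  61  58  52  65  66 121  76  43  16  15  18  17  16  12  51 177]
 [151  96  86  71 118  72  23  16   9  14  17  13  15  35  59  63  63  61  53  63  71 119  81  49  26  24  18  18  12  15  51 179]
 [150 105  88  88 119  75  20  11  12  16  12  26  24  37  43  42  60  59  71  58  67 119  82  46  28  23  16  14  16  15  51 177]
 [146 103  88  89 122  74  23  17  22  29  31  33  56  59  55  61  63  64  66  62  68 120  82  49  28  27  17  16  16  20  49 178]
 [146 116  89  88 111  74  31  53  55  57  59  58  57  52  49  50  44  56  55  59  68 119  78  49  27  22  16  14  15  16  50 178]
 [145 130  90  89  82  60  49  50  48  53  55  
[... 956 characters left out ...]
119  81  58  38  18  37  67  74  95 129 138]
 [176 176 178 173 172 168  66  46  48  50  48  43  46  44  41  44  38  38  36  35  58 111  79  73  71  71  53  65  56  59  83 119]
 [176 176 175 175 175 174 107  54  48  49  46  43  42  45  42  42  42  34  37  35  36  47  62  74  56  44 103 111  83  83  47  69]
 [176 175 173 172 173 174 167 133  79  49  45  45  42  42  40  41  39  36  36  31  31  32  34  33  35  33  63 134 166 179 190 176]
 [178 178 175 174 172 172 171 169 113  56  48  44  44  44  42  40  39  35  34  32  28  34  34  36  34  30  30  49  62  67  72  61]
 [179 178 177 178 174 149 123  76  61  53  53  50  52  51  50  63  68  67  51  35  39  39  38  37  39  63  48  29  22  23  22  28]]
```

The stem shows inside the narrow weight's bore (column 336). Lowering.

Scaled: -2.5 cm / 50 = -0.05, -2.4 cm / 50 = -0.048.

servo_tool([
  [0,0,-0.02,0],
  [0,0,-0.036,0],
  [0,0,-0.042,0],
  [0,0,-0.046,0],
  [0,0,-0.048,0],
  [0,0,-0.05,0],
  [0,0,-0.05,0],
  [0,0,-0.05,0],
])

```text
time: 20.37
ee_pos: [0.5787, 0.1134, 0.0714]
tcp_rot: [180.0, 0.1, 179.9]
wrist_force: [-5.7, -1.4, 13.0]
opening: 0.047
grasp_force: 53.5
```

The weight is in contact at the right height. I release it, back off upward, and check the gauge's position and the press clearance.

Scaled: 19 cm / 50 = 0.38, 16 cm / 50 = 0.32.

servo_tool([
  [0,0,0,0],
  [0,0,0,0],
  [0,0,0,0],
  [0,0,0,0],
  [0,0,0.08,0],
  [0,0,0.16,0],
  [0,0,0.24,0],
  [-0.18,0,0.32,0],
  [-0.18,0,0.38,0],
  [-0.18,0,0.38,0],
  [-0.18,0,0.38,0],
  [-0.18,0,0.38,0],
], claw=0)

```text
time: 21.37
ee_pos: [0.4886, 0.1137, 0.2612]
tcp_rot: [180.0, 0.2, 180.0]
wrist_force: [-0.3, 0.5, -0.2]
opening: 0.0856
grasp_force: 0.0
```

```bash
python3 - <<'E'
from h import *
I=camera("scene")[:,:,::-1].copy();cv2.imwrite("pics/s4.png",I);H=hsv(I)
T=camera("top")[:,:,::-1].copy();cv2.imwrite("pics/t4.png",T)
o=get_obs();print(o["ee_pos"],o["q"].round(1))
go=cv2.inRange(H,(10,90,40),(30,255,255))
for c in cv2.findContours(go[150:250,320:350].copy(),0,1)[0]:print(cv2.boundingRect(c),end=" ")
t=lambda x,y:(180+x/2.5,130+y/2.5)
print("hub",onz("top",*t(722,213),.118))
print("knees",[onz("top",*t(*p),.118).round(4) for p in((726,140),(648,243),(781,261))])
# press: head low end via two views
print("head",two((436,105),(440,155)))
for z in(.3,.4):print("front of head",z,onz("top",430,105,z).round(3),onz("top",460,100,z).round(3))
# white dial mask
w=cv2.inRange(hsv(cv2.imread("pics/scene0.png")),(0,0,170),(180,60,255));b=blob(w,(426,226),16);print("dial",cv2.boundingRect(b),cv2.fitEllipse(b))
print([proj("scene",(.547-.009,-.16,.152)).round(1),proj("scene",(.547,-.16,.152)).round(1)])
E
```

```text
[0.48884272 0.11349746 0.25851192] [13.1 -0.9  7.1 98.  -0.  13.1]
(28, 50, 2, 3) (14, 44, 5, 11) (21, 42, 9, 6) hub [ 0.5489957  -0.15915494  0.118     ]
knees [array([ 0.605 , -0.1648,  0.118 ]), array([ 0.5266, -0.1026,  0.118 ]), array([ 0.5125, -0.2015,  0.118 ])]
head (array([ 0.71541095, -0.06661812,  0.21359072]), np.float64(0.04037325340776672))
front of head 0.3 [ 0.7   -0.051  0.3  ] [ 0.707 -0.097  0.3  ]
front of head 0.4 [ 0.663 -0.028  0.4  ] [ 0.669 -0.066  0.4  ]Traceback (most recent call last):
  File "<stdin>", line 14, in <module>
cv2.error: OpenCV(4.12.0) /io/opencv/modules/imgproc/src/shapedescr.cpp:361: error: (-201:Incorrect size of input array) There should be at least 5 points to fit the ellipse in function 'fitEllipseNoDirect'
```

Gauge axis (.547,−.1595), yaw −8.3°. The press head is at x ≥ 0.67, so it is clear.

Scaled: -27.3 cm / 50 = -0.546, 5.8 cm / 50 = 0.116, -0.145 rad / 1.5708 = -0.0923.

servo_tool([
  [0,-0.546,0,-0.0923],
  [0,-0.546,0,-0.0923],
  [0,-0.546,0,-0.0923],
  [0,-0.546,0,-0.0923],
  [0,-0.546,0,-0.0923],
  [0,-0.546,0,-0.0923],
  [0,-0.546,0,-0.0923],
  [0.116,-0.546,0,-0.0923],
  [0.116,-0.546,0,-0.0923],
  [0.116,-0.546,-0.08,-0.0923],
  [0.116,-0.546,-0.08,-0.0923],
  [0.116,-0.546,-0.08,-0.0923],
])

```text
time: 22.47
ee_pos: [0.5453, -0.1593, 0.2156]
tcp_rot: [179.9, -0.4, 171.6]
wrist_force: [0.9, 0.7, 0.2]
opening: 0.0855
grasp_force: 0.0
```

```bash
python3 - <<'E'
from h import *
I=camera("scene")[:,:,::-1].copy()
c=I[130:330,370:480]; cv2.imwrite("pics/s5.png",cv2.resize(c,(330,600),interpolation=cv2.INTER_CUBIC))
b=I[150:250,290:390]; 
cv2.imwrite("pics/s5.png",np.hstack([cv2.resize(c,(330,600),interpolation=cv2.INTER_CUBIC),cv2.copyMakeBorder(cv2.resize(b,(450,450),interpolation=cv2.INTER_CUBIC),0,150,0,0,0)]))
o=get_obs();print(o["ee_pos"],o["tcp_rot"])
print(proj("scene",(.547,-.1595,.152)),proj("scene",(.538,-.159,.152)))
g=cv2.cvtColor(I,6)
S=cv2.imread("pics/scene0.png");gs=cv2.cvtColor(S,6);np.set_printoptions(linewidth=220);print(gs[205:245,414:448])
E
```

```text
[ 0.54611235 -0.15952213  0.21863143] [ 1.79979421e+02 -1.62329839e-01  1.71638483e+02]
[430.22919117 227.06755788] [426.46558139 228.83967834]
[[175 177 178 ...  23  17  23]
 [174 175 176 ...  22  22  15]
 [179 107  93 ...  24  24  23]
 ...
 [ 51  49  53 ...  56  55  53]
 [ 51  49  50 ...  54 109  68]
 [ 51  52  55 ...  60  70  62]]
```

The predicted face pixel (426.5,228.8) agrees with the dial face seen at (426.6,228.4). Descending and gripping.

Scaled: -8.9 cm / 50 = -0.178, -8.5 cm / 50 = -0.17.

servo_tool([
  [0,0,-0.06,0],
  [0,0,-0.12,0],
  [0,0,-0.17,0],
  [0,0,-0.178,0],
  [0,0,-0.178,0],
])

```text
time: 22.93
ee_pos: [0.5465, -0.1595, 0.1312]
tcp_rot: [-180.0, 0.0, 171.6]
wrist_force: [0.7, 0.5, 0.6]
opening: 0.0859
grasp_force: 0.0
```

servo_tool([
  [0,0,0,0],
  [0,0,0,0],
  [0,0,0,0],
  [0,0,0,0],
  [0,0,0,0],
  [0,0,0,0],
  [0,0,0,0],
  [0,0,0,0],
], claw=1, force=50)

```text
time: 23.6
ee_pos: [0.5476, -0.1597, 0.1326]
tcp_rot: [-180.0, 0.2, 171.7]
wrist_force: [-0.5, 1.6, 6.8]
opening: 0.0467
grasp_force: 50.5
```

Scaled: 12 cm / 50 = 0.24, 9 cm / 50 = 0.18.

servo_tool([
  [0,0,0.02,0],
  [0,0,0.06,0],
  [0,0,0.12,0],
  [0,0,0.18,0],
  [0,0,0.24,0],
  [0,0,0.24,0],
  [0,0,0.24,0],
  [0,0,0.24,0],
])

```text
time: 24.27
ee_pos: [0.5464, -0.1595, 0.2494]
tcp_rot: [180.0, -0.1, 171.6]
wrist_force: [-0.0, 0.1, -4.5]
opening: 0.0467
grasp_force: 52.6
```

```bash
python3 - <<'E'
from h import *
I=camera("scene")[:,:,::-1].copy();cv2.imwrite("pics/s6.png",I)
T=camera("top")[:,:,::-1].copy();cv2.imwrite("pics/t6.png",T)
o=get_obs();print(o["ee_pos"],o["tcp_rot"],o["opening"],o["wrist_force"],o["q"].round(1))
E
```

```text
[ 0.54603815 -0.15937733  0.2485007 ] [ 1.79976582e+02 -1.67201477e-01  1.71645517e+02] 0.04631072092187896 [-0.33572436  0.32051833 -4.43953201] [-16.3   8.2  15.6  97.5   0.   -7.9]
```

```bash
cat >> h.py <<'E'
def feet(I,c,yaw,z,win=9):
    g=cv2.cvtColor(I,6);out=[]
    for k in(0,120,240):
        a=np.radians(yaw+k);p=proj("scene",(c[0]+.058*np.cos(a),c[1]+.058*np.sin(a),z+.003));u,v=p.round().astype(int)
        w=g[v-win:v+win+1,u-win:u+win+1];m=(w<60).astype(np.uint8)
        n,l,s,ct=cv2.connectedComponentsWithStats(m)
        j=1+np.argmax(s[1:,4]) if n>1 else 0
        out.append((p.round(1),(ct[j]+[u-win,v-win]-p).round(1) if n>1 else None,s[j,4] if n>1 else 0))
    return out
E
python3 - <<'E'
from h import *
for r in feet(cv2.imread("pics/scene0.png"),(.547,-.1595),-8.3,0):print(*r)
print()
for r in feet(cv2.imread("pics/s6.png"),(.547,-.1595),-8.3,.117):print(*r)
E
```

```text
[445.4 286.3] [-0.5  0.5] 29
[391.7 287.7] [0.  0.8] 32
[429.5 320.4] [-0.3  0.5] 26

[453.3 233.4] [-3.5 -1.8] 63
[395.6 234.8] [-1.6  3.3] 80
[437.  264.1] [-4.2 -2.4] 90
```

The gauge model fits the start picture to under 1 px. I carry it over the stack, keeping clear of the press.

Scaled: 27.3 cm / 50 = 0.546, 3.2 cm / 50 = 0.064, 0.145 rad / 1.5708 = 0.0923.

servo_tool([
  [-0.02,0.02,0,0],
  [-0.04,0.06,0,0.0191],
  [-0.06,0.11,0,0.0382],
  [-0.06,0.16,0,0.0637],
  [-0.06,0.21,0,0.0923],
  [-0.06,0.26,0,0.0923],
  [-0.06,0.31,0,0.0923],
  [-0.06,0.36,0,0.0923],
  [-0.04,0.41,0,0.0923],
  [-0.02,0.46,0,0.0923],
  [0.01,0.51,0,0.0923],
  [0.04,0.536,0,0.0923],
  [0.056,0.546,0,0.0923],
  [0.064,0.546,0,0.0923],
  [0.064,0.546,0,0.0923],
  [0.064,0.546,0,0.0923],
  [0.064,0.546,0,0.0923],
])

```text
time: 25.78
ee_pos: [0.578, 0.1128, 0.2502]
tcp_rot: [-180.0, -0.0, 179.9]
wrist_force: [0.5, -1.2, -4.2]
opening: 0.0468
grasp_force: 52.6
```

Scaled: -8.2 cm / 50 = -0.164, -7.8 cm / 50 = -0.156.

servo_tool([
  [0,0,-0.03,0],
  [0,0,-0.06,0],
  [0,0,-0.09,0],
  [0,0,-0.12,0],
  [0,0,-0.14,0],
  [0,0,-0.156,0],
  [0,0,-0.164,0],
  [0,0,-0.164,0],
  [0,0,-0.164,0],
])

```text
time: 26.53
ee_pos: [0.5787, 0.1134, 0.1689]
tcp_rot: [180.0, 0.0, 179.9]
wrist_force: [0.6, 0.8, -3.3]
opening: 0.0469
grasp_force: 52.7
```

```bash
python3 - <<'E'
from h import *
I=camera("scene")[:,:,::-1].copy();cv2.imwrite("pics/s7.png",I)
o=get_obs();print(o["ee_pos"],o["tcp_rot"],o["opening"],o["wrist_force"])
for z in(.035,.038,.041):
  for r in feet(I,(.579,.1133),0,z,7):print(*r)
cv2.imwrite("pics/last7.png",cv2.resize(I[110:270,270:410],(525,600),interpolation=cv2.INTER_CUBIC))
print(proj("scene",(.579,.1133,.096)),proj("scene",(.579,.1133,.115)))
E
```

```text
[0.57883468 0.1134771  0.1691637 ] [1.79988481e+02 6.32850707e-02 1.79951953e+02] 0.04634319864920053 [ 0.19332086 -0.4887416  -4.1606368 ]
[355.8 209.3] [-5.2 -3.6] 37
[313.1 213.4] [-0. -0.] 8
[342. 231.] [ 1.3 -0.1] 53
[355.8 208.2] [-5.2 -2.5] 37
[313.1 212.3] [0.  1.1] 8
[342.  229.8] [1.5 0.8] 55
[355.9 207.1] [-5.2 -1.3] 37
[313.1 211.1] [0.1 2.2] 8
[342.  228.6] [1.6 1.7] 57
[336.82675126 194.65748041] [336.78483715 186.85921836]
```

The left front foot matches its prediction exactly at z = .035. Lowering slowly until the feet touch.

servo_tool([
  [0,0,-0.012,0],
  [0,0,-0.024,0],
  [0,0,-0.032,0],
  [0,0,-0.036,0],
  [0,0,-0.04,0],
  [0,0,-0.042,0],
  [0,0,-0.044,0],
  [0,0,-0.046,0],
  [0,0,-0.046,0],
  [0,0,-0.046,0],
])

```text
time: 27.42
ee_pos: [0.5787, 0.1136, 0.1468]
tcp_rot: [180.0, 0.1, 180.0]
wrist_force: [-3.4, 1.1, 4.6]
opening: 0.0464
grasp_force: 53.6
```

```bash
python3 - <<'E'
from h import *
I=camera("scene")[:,:,::-1].copy()
o=get_obs();print(o["ee_pos"],o["tcp_rot"],o["wrist_force"],o["torque"])
cv2.imwrite("pics/last8.png",cv2.resize(I[110:270,270:410],(525,600),interpolation=cv2.INTER_CUBIC))
E
```

```text
[0.57867032 0.11356738 0.14680017] [1.79977300e+02 8.80742071e-02 1.79956237e+02] [-3.08503684 -0.73328691  4.88059282] [-0.07492076  0.69246268  0.05314401]
```

View pics/last8.png

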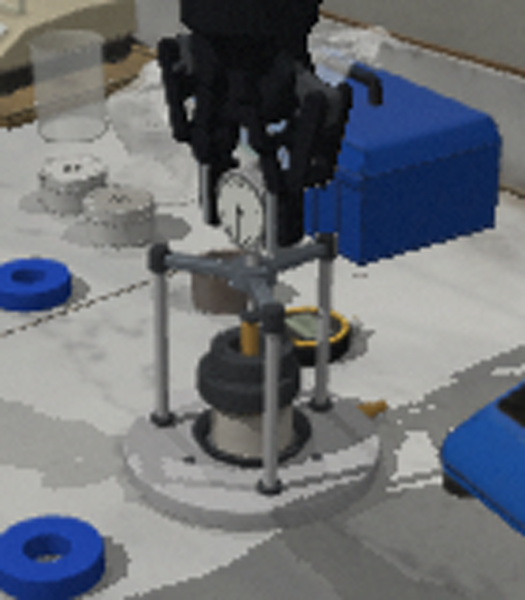

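All three feet are on the base, at crop (162,420), (268,489) and (320,403). The spindle rests on the stem at (250,318), and the dial faces the robot. I release and back off straight up.

Scaled: -16 cm / 50 = -0.32, 12 cm / 50 = 0.24.

servo_tool([
  [0,0,0,0],
  [0,0,0,0],
  [0,0,0,0],
  [0,0,0,0],
  [0,0,0,0],
  [0,0,0,0],
  [0,0,0.06,0],
  [0,0,0.12,0],
  [0,0,0.18,0],
  [-0.2,0,0.24,0],
  [-0.32,0,0.24,0],
  [-0.32,0,0.24,0],
  [-0.32,0,0.24,0],
  [-0.32,0,0.24,0],
], claw=0)

```text
time: 28.63
ee_pos: [0.414, 0.1133, 0.2683]
tcp_rot: [179.9, 0.2, -180.0]
wrist_force: [-0.6, -0.1, 0.6]
opening: 0.0853
grasp_force: 0.0
```

```bash
python3 - <<'E'
from h import *
I=camera("scene")[:,:,::-1].copy();cv2.imwrite("pics/end.png",I)
o=get_obs();print(o["ee_pos"],o["opening"],o["wrist_force"])
for r in feet(I,(.579,.1133),0,.014,6):print(*r)
L=cv2.imread("pics/last8.png");N=cv2.resize(I[110:270,270:410],(525,600),interpolation=cv2.INTER_CUBIC)
d=cv2.absdiff(L,N).max(2)[230:520,110:360];print("changed px share below hub",(d>40).mean())
H=hsv(I);go=cv2.inRange(H,(10,90,40),(30,255,255))
for c in cv2.findContours(go[150:230,325:350].copy(),0,1)[0]:print(cv2.boundingRect(c))
E
```

```text
[0.41665663 0.11352971 0.26739739] 0.08524923847871811 [-0.26726637 -1.23237911  0.14358621]
[355.7 217.1] [-0.7  0.7] 14
[313.4 221.3] [0.5 0.9] 9
[342.  239.2] [0.1 0.9] 11
changed px share below hub 0.042551724137931034
(23, 50, 2, 3)
(9, 46, 5, 9)
(20, 42, 5, 2)
```

```bash
python3 -c "
from workcell import *
print(job_done())"
```

```text
the job is handed in; nothing more can be done
None
```

The swell test is set up on the base in the order asked, and I handed it in at about 29 s of robot time: sample seated, plate, wide then narrow weight, and the tripod with its spindle on the stem and the dial facing the robot.

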